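# Fetch the hemmed-in bottle and restore the stand

## Task

Fetch the little bottle with the red stopper that is hemmed in on the grey stand: first stand both dropper bottles aside on the white tray, leaving the red-stoppered one where it is, then stand the red-stoppered bottle on the middle of the blue disc. Only after that put the two dropper bottles back on the stand, each centred on the very pad it came from. Keep every bottle upright, and leave the cup, the tape and the beaker where they are.

Things in the scene. Friction and masses are not known exactly. Their poses are not given: they have to be found in the camera images.
- white_cap: Loose amber dropper bottle with a white cap and white rubber bulb and a white label. Round body 33 mm in diameter up to 70 mm height, cap and bulb up to 106 mm; about 60 g. Origin: centre of its underside, z up. Grip the body 45 to 57 mm above its underside. At the start it stands on one end pad of the stand (which end varies).
- black_cap: Loose amber dropper bottle with a black cap and black rubber bulb, no label. Same size as the other: round body 33 mm in diameter up to 70 mm, 106 mm high with the bulb; about 60 g. Origin: centre of its underside, z up. At the start it stands on the other end pad of the stand.
- red_stopper: Loose small clear glass bottle with red stopper and contents, 38 mm in diameter, 58 mm high (solid to 46 mm); about 50 g. Origin: centre of its underside, z up. Grip it 20 to 32 mm above its underside. Starts on the stand's middle pad between guards and dropper bottles; the 8 mm gaps to the bottles are too narrow for a finger: take it along the row once both are gone.
- stand: Fixed grey stand, base 66 (x) x 138 (y) x 8 mm. Three black round pads, 41 mm in diameter, in a row at y = -44, 0, +44 mm, x = 0, tops 8 mm above the bench. Two yellow upright guard plates (4 mm thick, 28 mm long along y, top 63 mm above the bench) at x = +-26.5 mm beside the middle pad only. Grip end bottles across the row (fingers closing along x). Origin: centre of its underside, z up.
- tray: Fixed white tray, the side area, 100 (its x) x 160 (its y) mm outside, walls 4 mm thick and 14 mm high, inner floor 4 mm above the bench. Both dropper bottles fit side by side along its y. Origin: centre of its underside, z up.
- disc: Fixed round blue disc, 76 mm in diameter, 6 mm thick, with a black spot in its middle: the place for the red-stoppered bottle. Origin: centre of its underside, z up.
- cup: Loose white plastic cup, 87 mm in diameter, 88 mm high; a bystander, not to be moved. Origin: centre of its underside.
- tape: Loose roll of tan packing tape lying flat, 96 mm in diameter, 48 mm high; a bystander, not to be moved. Origin: centre of its underside.
- beaker: Loose clear beaker, 76 x 84 mm, 100 mm high; a bystander, not to be moved. Origin: centre of its underside.
Not all that is in view belongs to the job. Leave any green or yellow look-alike of the white_cap alone.

How it is judged:
On the way, in this order (a step that is already met when the one before it is completed fails the run):
1. both dropper bottles stand released and upright on the white tray, while the red-stoppered bottle still stands in its place on the stand (x of white_cap in the frame of tray between -0.04 and 0.04 m and y of white_cap in the frame of tray between -0.07 and 0.07 m and z of each of white_cap, black_cap in the frame of tray below 0.014 m and linear speed of each of white_cap, black_cap, red_stopper below 0.02 m/s and angle between each of white_cap, black_cap, red_stopper's own z axis and vertical below 0.12 rad and contact force between the fingers and white_cap below 0.1 N and x of black_cap in the frame of tray between -0.04 and 0.04 m and y of black_cap in the frame of tray between -0.07 and 0.07 m and contact force between the fingers and black_cap below 0.1 N and distance of red_stopper from where it was at the start of the episode below 0.015 m), for 0.2 s.
2. the red-stoppered bottle stands released on the middle of the blue disc, the dropper bottles still on the tray (horizontal distance between red_stopper and disc below 0.015 m and z of red_stopper in the frame of disc below 0.012 m and linear speed of each of red_stopper, white_cap, black_cap below 0.02 m/s and angle between each of red_stopper, white_cap, black_cap's own z axis and vertical below 0.12 rad and contact force between the fingers and red_stopper below 0.1 N and x of white_cap in the frame of tray between -0.04 and 0.04 m and y of white_cap in the frame of tray between -0.07 and 0.07 m and z of each of white_cap, black_cap in the frame of tray below 0.014 m and contact force between the fingers and white_cap below 0.1 N and x of black_cap in the frame of tray between -0.04 and 0.04 m and y of black_cap in the frame of tray between -0.07 and 0.07 m and contact force between the fingers and black_cap below 0.1 N), for 0.2 s.
At the end, for the whole second after the job is handed in: The red-stoppered bottle stands upright on the blue disc with its centre within 15 mm of the disc's; each dropper bottle stands upright within 15 mm of where it stood at the start, on its own pad of the stand; all are released and at rest (horizontal distance between red_stopper and disc below 0.015 m and z of red_stopper in the frame of disc below 0.012 m and linear speed of each of red_stopper, white_cap, black_cap below 0.02 m/s and angle between each of red_stopper, white_cap, black_cap's own z axis and vertical below 0.12 rad and contact force between the fingers and red_stopper below 0.1 N and distance of each of white_cap, black_cap from where it was at the start of the episode below 0.015 m); the robot touches nothing.
It fails at once if a bottle is tipped over (more than 35 degrees) (angle between any of white_cap, black_cap, red_stopper's own z axis and vertical above 0.61 rad).
It fails at once if the cup, the tape or the beaker is moved more than 20 mm (distance of any of cup, tape, beaker from where it was at the start of the episode above 0.02 m).
It also fails if it takes over 131 s, if anything falls off the work surface, if the arm or the gripper's body presses on something with over 40 N, if the wrist force passes 120 N, or if a joint passes its speed limit or range.

## Robot

A 6-joint arm with a two-finger parallel gripper is mounted at the origin on a cart in front of the work surface, level with it; the furniture and walls round the work are solid. World frame = base frame: x ahead of the robot, y to its left, z up, the work surface at z = 0. Lengths are in m, angles in rad, forces in N, time in s.
With the tool pointing down it reaches from about 0.35 to 0.975 m from the base axis. Payload 7.1 kg.
Tool frame: the origin (TCP) lies midway between the tips of the shut fingers; the grasp point (between the pads) lies 19 mm behind it; z points along the fingers, y is the line along which they close (so a half turn about z gives the same grasp; the last joint's range is limited). The gripper opens to 88 mm and grips with 3 to 60 N. Pads are 20 mm wide; open, the fingers measure 115 mm over their backs; the gripper's body (75 mm by 178 mm) begins 61 mm behind the grasp point.
Start: joints at [1.213, 0.423, 1.63, -0, 1.089, -0.019], TCP at [0.208, 0.589, 0.223] pointing down, gripper open.
Joint ranges: [-3, 3], [-0.9, 2.11], [0.09, 2.58], [-1.31, 4.45], [0.11, 2.69], [-2.54, 2.54]. Speed limits (rad/s): [2.39, 2.39, 3.01, 3.14, 3.14, 3.14].

## Interface

Orientations are given as a unit quaternion [x, y, z, w].
In Python, from rig import * gives the robot as it stands.
- The arm moves only by the tool play_rows, never from a script. Its argument "motion" is a list that holds one entry, the list of rows, each a list of 7 numbers: the turn, a rotation vector about the tool's x, y, z in parts of the range, where 1.0 means 90 degrees, then the shift along the tool's x, y, z in fractions of the full range, 1 being 400 mm, then the closure, from -1 (fully open) to 1 (shut). In form: [[[wx, wy, wz, tx, ty, tz, gripper], ...]]. A call has 1 to 8 rows; each row is the pose to reach, as a shift and turn from the pose commanded when the call began, along the tool's axes at that moment; what a row does not reach only later rows make up. A row lasts 1/8 s, in which the tool goes at most 62.5 mm and 10.7 degrees, less where a joint would pass 70% of its speed; a pose out of reach is approached as far as the arm can. No shift or turn number may pass 1 either way. A call with a gripper value outside its range is refused whole. The fingers move at their own pace and stop on an object; the grip force is fixed at half the most. Time passes only in rows, so rows that repeat a pose let the fingers close. It gives the time, the measured TCP pose, the force, the opening and the grip force at its end, in the units of the state.
- observe(): the state, without advancing time (a new reading comes with each control period).
- get_image(name): name is "scene" or "top" or "wrist"; returns the picture (420x560x3 uint8, red, green, blue); there is no depth.
- camera_info(name): a dict with "K" (3x3 intrinsics, pixels), "k1" (the pictures are not rectified: a ray, as slopes to the right and down, at radius r is drawn at 1 + k1 r^2 times it, then the intrinsics apply), "cam_to_world" (4x4, takes a point from camera to world coordinates). Camera axes: x right, y down, z forward; pixel columns grow to the right and rows downward; lengths in m; the calibration is good to about 2 mm. A picture is of the moment at which its call begins: read the wrist's pose just before it. camera_info takes no time and is no camera call; for the wrist camera it gives the pose at the moment of the call.
- finish_job(): hands the job in; it is judged then, once.
The state is a dict: "t": time; "q": joint angles; "qd": joint speeds; "effort": joint torques, N m; "ee_pos": TCP position; "tool_rot": TCP orientation; "ft_force": force on the tool from outside, world axes, zero at the start; "ft_torque": the same for the moment, N m; "width": opening from 0.0 (shut) to 1.0 (fully open); "grasp_force": force on a finger pad.
Only numpy, scipy, OpenCV 4.12 (cv2) and the standard library are available. Lean on these libraries where they do the work, as an engineer would, in place of code of your own. Each camera call takes 0.05 s, during which the arm holds its last target. There are 200 camera calls.

## Working session

There is one attempt and no reset: what is moved stays moved. The work goes in short steps, Python scripts to look and compute and a tool call to move; the robot and the scene stay as the last step left them, time stands still between calls to the robot, and variables do not carry over. Pictures are saved under pics/ and viewed, at most 14 in all, crops included, and the job is handed in when it is done.

Besides the shell and the picture viewer there is one more tool, called after "Call:" as name(argument=value, ...), one argument or row to a line, values as JSON. play_rows: Moves the arm, as the interface text tells. Its arguments: {"type":"object","properties":{"motion":{"type":"array"}},"required":["motion"]}

```bash
mkdir -p pics
cat > h.py <<'E'
from rig import *
import numpy as np, cv2
def save(n,img): cv2.imwrite('pics/'+n,cv2.cvtColor(img,cv2.COLOR_RGB2BGR))
def ray(ci,u,v):
    K=np.array(ci['K']);k=ci['k1'];T=np.array(ci['cam_to_world'])
    d=np.array([(u-K[0,2])/K[0,0],(v-K[1,2])/K[1,1]]);p=d.copy()
    for _ in range(30): p=d/(1+k*(p@p))
    r=T[:3,:3]@np.array([p[0],p[1],1]); return T[:3,3],r/np.linalg.norm(r)
def onz(ci,u,v,z):
    o,r=ray(ci,u,v); return o+r*(z-o[2])/r[2]
def tri(*rs):
    A=np.zeros((3,3));b=np.zeros(3)
    for o,r in rs:
        P=np.eye(3)-np.outer(r,r);A+=P;b+=P@o
    x=np.linalg.solve(A,b); return x,[np.linalg.norm(np.cross(r,x-o)) for o,r in rs]
def proj(ci,X):
    K=np.array(ci['K']);T=np.array(ci['cam_to_world']);c=T[:3,:3].T@(np.array(X)-T[:3,3]);p=c[:2]/c[2]
    p=p*(1+ci['k1']*(p@p)); return K[:2,:2]@p+K[:2,2]
E
python3 - <<'E'
from h import *
s=observe();print(s)
for n in('scene','top','wrist'):
    ci=camera_info(n);print(n,np.round(ci['K'],1).tolist(),ci['k1'],np.round(ci['cam_to_world'],3).tolist())
    save(n+'0.png',get_image(n))
E
```

```text
{'t': 0.0, 'q': array([ 1.21302317e+00,  4.23809904e-01,  1.63070756e+00, -3.02958862e-05,
        1.08859632e+00, -1.89944560e-02]), 'qd': array([ 1.22805875e-04, -1.51108803e-03, -2.08142417e-05,  2.07060092e-03,
        1.81886690e-03,  1.32998640e-03]), 'effort': array([-1.98927206e-03, -5.44620574e+01, -2.73663014e+01,  6.42256765e-02,
        2.27167964e-02, -1.34083111e-04]), 'ee_pos': array([0.20749159, 0.58895206, 0.22191412]), 'tool_rot': array([ 1.68573488e-01,  9.85688795e-01, -7.49621296e-04, -1.29254094e-04]), 'ft_force': array([-0.04535153, -0.3827107 , -0.17159135]), 'ft_torque': array([ 0.0413817 , -0.02735462, -0.00198574]), 'grasp_force': 0.0, 'width': 1.0001416680362043}
scene [[438.7, 0.0, 273.1], [0.0, 438.7, 208.2], [0.0, 0.0, 1.0]] -0.05682195185649946 [[-0.787, -0.244, 0.567, -0.086], [-0.617, 0.332, -0.714, 0.848], [-0.014, -0.911, -0.412, 0.513], [0.0, 0.0, 0.0, 1.0]]
top [[504.1, 0.0, 282.1], [0.0, 504.1, 219.4], [0.0, 0.0, 1.0]] -0.11018635029187204 [[0.02, -0.982, 0.188, 0.305], [-1.0, -0.018, 0.013, 0.047], [-0.009, -0.189, -0.982, 1.243], [0.0, 0.0, 0.0, 1.0]]
wrist [[308.8, 0.0, 276.4], [0.0, 308.8, 211.9], [0.0, 0.0, 1.0]] -0.02400807435737394 [[0.333, 0.913, 0.238, 0.143], [0.943, -0.322, -0.085, 0.612], [-0.001, 0.252, -0.968, 0.383], [0.0, 0.0, 0.0, 1.0]]
```

View pics/top0.png

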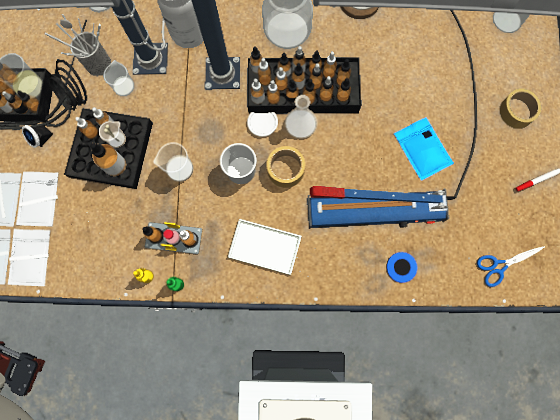

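View pics/scene0.png

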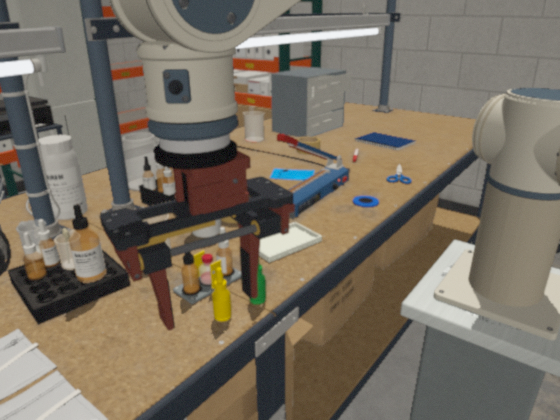

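The top view shows the stand at about (172,238) with black cap left, red centre and white cap right. The tray is at (264,247), the disc at (402,267), and the green and yellow look-alikes are at (175,284) and (143,275). In the scene view the gripper partly hides the stand, at about (210,270).

Run:
```python
from h import *
ci=camera_info('top');im=cv2.cvtColor(cv2.imread('pics/top0.png'),cv2.COLOR_BGR2RGB)
for n,(u,v),z in [('black',(152,232),.114),('red',(171,237),.066),('white',(189,238),.114),('stand',(172,238),.02),('yel',(143,275),.1),('grn',(175,284),.1),('cup',(238,160),.088),('tape',(285,165),.048),('beaker',(173,161),.1)]:
    print(n,onz(ci,u,v,z).round(3))
hsv=cv2.cvtColor(im,cv2.COLOR_RGB2HSV)
m=cv2.inRange(hsv,(105,150,60),(125,255,255));m[:, :370]=0;m[:, 440:]=0;m[:235]=0;m[300:]=0
c=max(cv2.findContours(m,0,2)[0],key=cv2.contourArea);e=cv2.fitEllipse(c);print('disc',e,onz(ci,*e[0],.006).round(4))
m=cv2.inRange(hsv,(0,0,190),(180,40,255));m[:, :215]=0;m[:, 315:]=0;m[:205]=0;m[290:]=0
c=max(cv2.findContours(m,0,2)[0],key=cv2.contourArea);r=cv2.minAreaRect(c);b=cv2.boxPoints(r);print('tray',r,[onz(ci,*p,.014)[:2].round(4).tolist() for p in b],onz(ci,*r[0],.012).round(4))
save('t1.png',cv2.resize(im[195:300,110:310],None,fx=4,fy=4,interpolation=cv2.INTER_CUBIC))
```

```text
black [0.487 0.36  0.114]
red [0.484 0.326 0.066]
white [0.475 0.273 0.114]
stand [0.488 0.334 0.02 ]
yel [0.389 0.378 0.1  ]
grn [0.371 0.303 0.1  ]
cup [0.67  0.171 0.088]
tape [0.671 0.058 0.048]
beaker [0.662 0.325 0.1  ]
disc ((401.3878479003906, 266.99951171875), (28.850879669189453, 29.611230850219727), 124.51636505126953) [ 0.4285 -0.2331  0.006 ]
tray ((264.3390197753906, 246.1307373046875), (65.56596374511719, 40.3760986328125), 15.376252174377441) [[0.445, 0.1957], [0.5428, 0.1728], [0.5019, 0.0151], [0.4055, 0.0399]] [0.4737 0.1057 0.012 ]
```

View pics/t1.png

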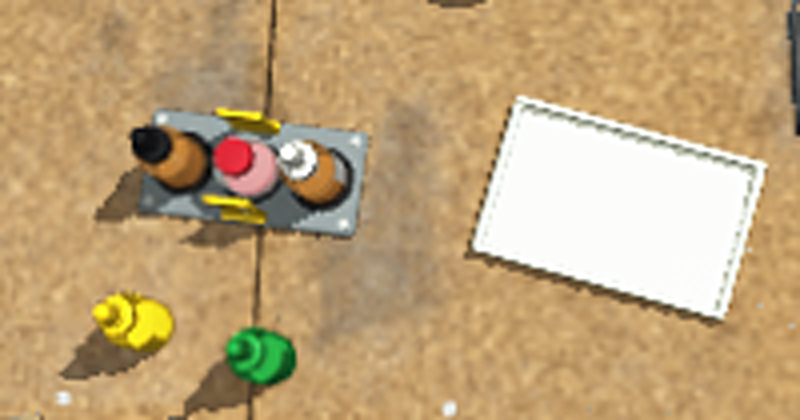

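View pics/wrist0.png

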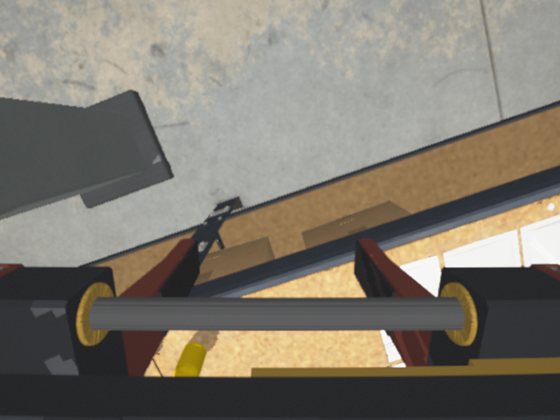

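Run:
```python
from h import *
ci=camera_info('top')
P=np.array([onz(ci,110+(u+.5)/4-.5,195+(v+.5)/4-.5,.008)[:2] for u,v in[(157,108),(367,132),(353,237),(143,213)]])
print(P.round(4),P.mean(0),[np.linalg.norm(P[i]-P[(i+1)%4]).round(4) for i in range(4)])
d=P[0]-P[1]+P[3]-P[2];print('row dir deg',np.degrees(np.arctan2(d[1],d[0])))
c=P[0]-P[3]+P[1]-P[2];print('x dir deg',np.degrees(np.arctan2(c[1],c[0])))
T=np.array([[0.445,0.1957],[0.5428,0.1728],[0.5019,0.0151],[0.4055,0.0399]]);d=T[0]-T[3]+T[1]-T[2];print('tray y deg',np.degrees(np.arctan2(d[1],d[0])),T.mean(0))
```

```text
[[0.5305 0.3987]
 [0.5177 0.2645]
 [0.4517 0.27  ]
 [0.4638 0.403 ]] [0.49094257 0.33404599] [np.float64(0.1348), np.float64(0.0663), np.float64(0.1335), np.float64(0.0669)]
row dir deg 84.67305273960098
x dir deg -4.243322402149428
tray y deg 75.61596717801393 [0.4738   0.105875]
```

Careful with the scale: shifts go in shares of 400 mm and turns go in shares of 90 degrees. That gives: -371 mm / 400 = -0.9275, -320 mm / 400 = -0.8, 70 degrees / 90 = 0.7778.

Call:
play_rows(
  motion=[
    [[0, 0, 0.1111, -0.125, -0.075, -0.025, -1], [0, 0, 0.2222, -0.2625, -0.15, -0.075, -1], [0, 0, 0.3333, -0.4, -0.2375, -0.125, -1], [0, 0, 0.4444, -0.5375, -0.3125, -0.125, -1], [0, 0, 0.5556, -0.675, -0.4, -0.125, -1], [0, 0, 0.6667, -0.8, -0.475, -0.125, -1], [0, 0, 0.7778, -0.9275, -0.545, -0.125, -1], [0, 0, 0.7778, -0.9275, -0.545, -0.125, -1]],
  ],
)

```text
t: 1.15
ee_pos: [0.4872, 0.2577, 0.2725]
tool_rot: [0.706, 0.709, -0.0, 0.0]
ft_force: [-0.3, -0.7, 0.1]
width: 1.0
grasp_force: 0.0
```

Run:
```python
from h import *
import pickle
o=observe();ci=camera_info('wrist');im=get_image('wrist');save('w1.png',im);pickle.dump(ci,open('w1.pkl','wb'));print(o['ee_pos'],o['tool_rot'],np.round(ci['cam_to_world'],3).tolist())
```

```text
[0.4871847  0.25767309 0.272542  ] [ 7.05593538e-01  7.08616748e-01 -5.33791982e-05  2.46686106e-04] [[1.0, 0.003, 0.002, 0.487], [0.004, -0.968, -0.252, 0.326], [0.001, 0.252, -0.968, 0.434], [0.0, 0.0, 0.0, 1.0]]
```

View pics/w1.png

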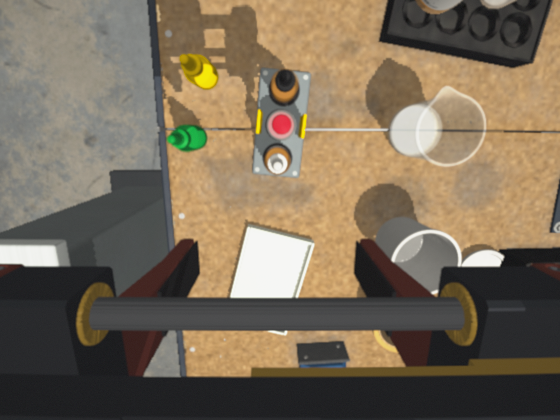

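To row units: 100 mm / 400 = 0.25, 60 mm / 400 = 0.15, 5 degrees / 90 = 0.0556.

Call:
play_rows(
  motion=[
    [[0, 0, 0.0444, 0.15, 0, 0, -1], [0, 0, 0.0556, 0.25, 0, 0, -1], [0, 0, 0.0556, 0.25, 0, 0, -1]],
  ],
)

```text
t: 1.58
ee_pos: [0.4824, 0.364, 0.2722]
tool_rot: [0.732, 0.682, -0.0, -0.0]
ft_force: [-0.0, 0.0, 0.2]
width: 1.005
grasp_force: 0.0
```

Run:
```python
from h import *
import pickle
o=observe();ci=camera_info('wrist');im=get_image('wrist');save('w2.png',im);pickle.dump(ci,open('w2.pkl','wb'));print(o['ee_pos'],o['tool_rot'])
```

```text
[0.48241516 0.36400879 0.27222881] [ 7.31750267e-01  6.81572750e-01 -1.22907969e-04 -3.43452287e-04]
```

View pics/w2.png

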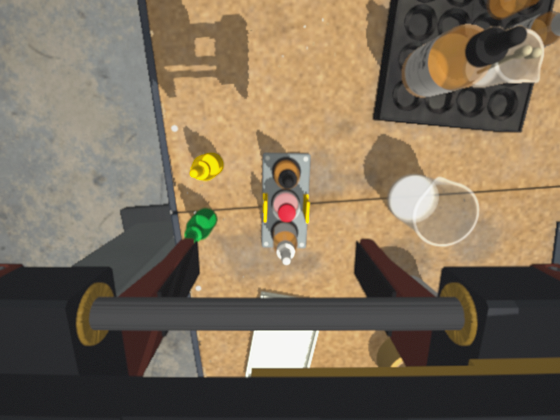

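In w1 the black cap is at (285,80), red at (282,125) and white at (277,160), with the stand's corners around (262,68)–(300,177). In w2 the same tops sit at (290,178), (287,211) and (285,253).

Run:
```python
from h import *
import pickle
C={};R={}
for n,roi in(('w1',(55,190,240,320)),('w2',(140,265,250,320))):
    ci=pickle.load(open(n+'.pkl','rb'));im=cv2.imread(f'pics/{n}.png');a,b,c,d=roi
    h=cv2.cvtColor(im,cv2.COLOR_BGR2HSV);R[n]={}
    def blob(m,lab):
        k=np.zeros_like(m);k[a:b,c:d]=m[a:b,c:d]
        q=max(cv2.findContours(k,0,2)[0],key=cv2.contourArea);p,r=cv2.minEnclosingCircle(q);M=cv2.moments(q)
        print(n,lab,np.round(p,1),round(r,1),cv2.contourArea(q),np.round([M['m10']/M['m00'],M['m01']/M['m00']],1));R[n][lab]=ray(ci,M['m10']/M['m00'],M['m01']/M['m00']);return q
    blob(cv2.inRange(h,(168,170,120),(180,255,255))|cv2.inRange(h,(0,190,140),(4,255,255)),'red')
    k=cv2.inRange(h,(0,0,0),(180,255,55)); k[(135 if n=='w1' else 200):]=0; blob(k,'black')
    k=cv2.inRange(h,(0,0,175),(180,40,255)); k[:(145 if n=='w1' else 230)]=0; blob(k,'white')
    C[n]=ci
for l in('red','black','white'):
    x,e=tri(R['w1'][l],R['w2'][l]);print(l,x.round(4),np.round(e,4))
# grey stand in w1/w2
for n,roi in(('w1',(55,190,240,320)),('w2',(140,265,250,320))):
    im=cv2.imread(f'pics/{n}.png');a,b,c,d=roi
    save(n+'c.png',cv2.cvtColor(cv2.resize(im[a:b,c:d],None,fx=4,fy=4,interpolation=cv2.INTER_CUBIC),cv2.COLOR_BGR2RGB))
x=[cv2.imread(f'pics/{n}c.png') for n in('w1','w2')];H=max(i.shape[0] for i in x)
cv2.imwrite('pics/wc.png',np.hstack([cv2.copyMakeBorder(i,0,H-i.shape[0],0,10,0) for i in x]))
```

```text
w1 red [281.3 124. ] 9.1 233.5 [281.2 123.9]
w1 black [284.5  80. ] 10.1 228.0 [284.1  79. ]
w1 white [292.2 159.6] 16.1 191.0 [294.3 160.7]
w2 red [286.  212.6] 8.9 205.0 [286.2 212.5]
w2 black [287.  178.2] 8.3 179.5 [286.6 178.4]
w2 white [286.  253.6] 10.6 134.0 [286.6 253.3]
red [0.4932 0.3349 0.0633] [0.0001 0.0001]
black [0.4957 0.3803 0.0839] [0.0001 0.0001]
white [0.4981 0.2984 0.11  ] [0.0084 0.0084]
```

View pics/wc.png

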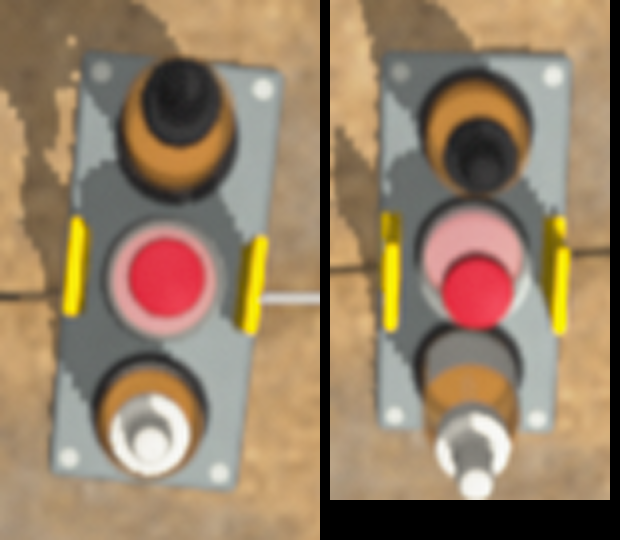

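The crop shows all four stand screws in both views, plus the bulb tips: black (182,90)/(155,163) and white (151,441)/(146,486) in crop pixels.

Run:
```python
from h import *
import pickle
a=pickle.load(open('w1.pkl','rb'));b=pickle.load(open('w2.pkl','rb'))
f=lambda p,o:(o[0]+(p[0]+.5)/4-.5,o[1]+(p[1]+.5)/4-.5)
S=[]
for n,p,q in[('s0',(100,71),(68,72)),('s1',(262,89),(223,75)),('s2',(219,473),(207,418)),('s3',(68,457),(63,415)),('btip',(182,90),(155,163)),('wtip',(151,441),(146,486)),('redtop',(166,278),(146,291)),('gL',(80,219),(62,213)),('gR',(262,237),(230,217)),('gLb',(75,314),(62,330)),('gRb',(250,332),(229,332))]:
    u,v=f(p,(240,55)),f(q,(250,140));x,e=tri(ray(a,*u),ray(b,*v));print(n,x.round(4),np.round(e[0],4),onz(a,*u,.008).round(4)[:2],onz(b,*v,.008).round(4)[:2])
    if n[0]=='s': S.append((onz(a,*u,.008)+onz(b,*v,.008))[:2]/2)
S=np.array(S);c=S.mean(0);d=S[0]-S[3]+S[1]-S[2];d/=np.linalg.norm(d);print('centre',c,'yaw',np.degrees(np.arctan2(d[1],d[0]))-90,'black',c+.044*d,'white',c-.044*d)
# tray corners on wrist 1 : mask
im=cv2.imread('pics/w1.png');h=cv2.cvtColor(im,cv2.COLOR_BGR2HSV)
for p in[(248,224),(313,242)]: print('tray corner',onz(a,*p,.014).round(4))
```

```text
s0 [0.4724 0.3996 0.0103] 0.0001 [0.4725 0.4   ] [0.4722 0.3994]
s1 [0.5246 0.3947 0.0088] 0.0002 [0.5245 0.3948] [0.5248 0.3946]
s2 [0.5129 0.2712 0.0085] 0.0001 [0.5128 0.2712] [0.513 0.271]
s3 [0.4608 0.2767 0.01  ] 0.0001 [0.4608 0.2765] [0.4606 0.276 ]
btip [0.4968 0.38   0.0975] 0.0005 [0.4988 0.3944] [0.4999 0.3661]
wtip [0.4887 0.2933 0.1162] 0.0 [0.4893 0.2821] [0.4891 0.2459]
redtop [0.4931 0.3347 0.062 ] 0.0001 [0.4941 0.336 ] [0.4938 0.3206]
gL [0.4667 0.3536 0.0226] 0.0003 [0.4657 0.3546] [0.4663 0.3508]
gR [0.5239 0.3483 0.0234] 0.0003 [0.5256 0.3492] [0.5249 0.3452]
gLb [0.4664 0.3245 0.0637] 0.0003 [0.4637 0.3242] [0.4628 0.3083]
gRb [0.518  0.3196 0.0618] 0.0001 [0.5224 0.3186] [0.5226 0.3032]
centre [0.49265577 0.3354299 ] yaw -5.403493531232542 black [0.4967992  0.37923438] white [0.48851233 0.29162543]
tray corner [0.448  0.1991 0.014 ]
tray corner [0.5411 0.1724 0.014 ]
```

To row units: 228 mm / 400 = 0.57, 16.5 mm / 400 = 0.0413, 1.3 degrees / 90 = 0.0144.

Call:
play_rows(
  motion=[
    [[0, 0, 0.0144, 0.0413, 0.0333, 0.05, -1], [0, 0, 0.0144, 0.0413, 0.0333, 0.175, -1], [0, 0, 0.0144, 0.0413, 0.0333, 0.3, -1], [0, 0, 0.0144, 0.0413, 0.0333, 0.4125, -1], [0, 0, 0.0144, 0.0413, 0.0333, 0.5, -1], [0, 0, 0.0144, 0.0413, 0.0333, 0.55, -1], [0, 0, 0.0144, 0.0413, 0.0333, 0.57, -1], [0, 0, 0.0144, 0.0413, 0.0333, 0.57, -1]],
  ],
)

```text
t: 2.62
ee_pos: [0.4989, 0.3761, 0.0452]
tool_rot: [0.741, 0.671, 0.0, 0.0]
ft_force: [0.3, 0.1, -0.0]
width: 0.998
grasp_force: 0.0
```

Run:
```python
from h import *
o=observe();print(o['ee_pos'],o['tool_rot'],o['ft_force'])
save('w3.png',get_image('wrist')[150:,:])
```

```text
[0.49891968 0.3761279  0.04519305] [7.41403622e-01 6.71059295e-01 2.98465306e-04 4.34617017e-05] [ 0.30825904  0.14843666 -0.03014004]
```

View pics/w3.png

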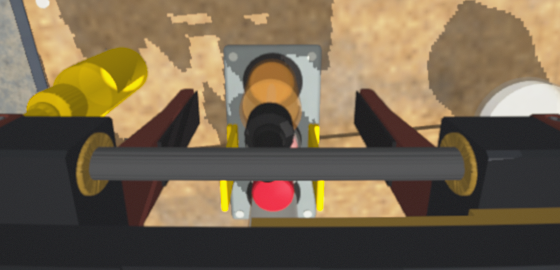

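Black bottle is between the open fingers, on the row at (270,100) and clear of everything; I nudge and close.

To row units: 3.2 mm / 400 = 0.008, -2.2 mm / 400 = -0.0055.

Call:
play_rows(
  motion=[
    [[0, 0, 0, 0.008, -0.0055, 0, -1], [0, 0, 0, 0.008, -0.0055, 0, -1], [0, 0, 0, 0.008, -0.0055, 0, 1], [0, 0, 0, 0.008, -0.0055, 0, 1], [0, 0, 0, 0.008, -0.0055, 0, 1], [0, 0, 0, 0.008, -0.0055, 0, 1], [0, 0, 0, 0.008, -0.0055, 0, 1], [0, 0, 0, 0.008, -0.0055, 0, 1]],
  ],
)

```text
t: 3.68
ee_pos: [0.4967, 0.3794, 0.0446]
tool_rot: [0.741, 0.671, -0.0, -0.0]
ft_force: [0.0, 0.6, 0.1]
width: 0.37
grasp_force: 30.0
```

To row units: -160 mm / 400 = -0.4, -140 mm / 400 = -0.35, 8 degrees / 90 = 0.0889.

Call:
play_rows(
  motion=[
    [[0, 0, 0, 0, 0, -0.0375, 1], [0, 0, 0, 0, 0, -0.125, 1], [0, 0, 0, 0, 0, -0.225, 1], [0, 0, 0, 0, 0, -0.3, 1], [0, 0, 0.0222, -0.075, 0.0025, -0.3375, 1], [0, 0, 0.0444, -0.175, 0.0075, -0.35, 1], [0, 0, 0.0667, -0.2875, 0.0125, -0.35, 1], [0, 0, 0.0889, -0.4, 0.0175, -0.35, 1]],
  ],
)

```text
t: 4.68
ee_pos: [0.4878, 0.2183, 0.1859]
tool_rot: [0.787, 0.617, 0.001, 0.0]
ft_force: [0.8, -0.4, -0.2]
width: 0.369
grasp_force: 30.0
```

```bash
cat > d.py <<'E'
import sys
from h import *
from scipy.spatial.transform import Rotation as R
def go(x,y,z,yaw):
    o=observe();r=R.from_quat(o['tool_rot']);M=r.as_matrix();ya=np.degrees(np.arctan2(M[1,1],M[0,1]))
    print('pos',o['ee_pos'].round(4),'yaw',round(ya,2),'shift mm',(1000*M.T@(np.array([x,y,z])-o['ee_pos'])).round(1),'turn z',round(ya-yaw,2),'w',round(float(o['width']),3),'tilt',(M[:2,2]*57).round(2),'F',o['ft_force'].round(1))
if __name__=='__main__': go(*map(float,sys.argv[1:]))
E
python3 d.py .483 .140 .041 -14.4
```

```text
pos [0.4878 0.2183 0.1859] yaw -13.75 shift mm [-77.3  13.8 144.8] turn z 0.65 w 0.369 tilt [0.08 0.03] F [ 0.8 -0.4 -0.2]
```

To row units: 130 mm / 400 = 0.325, 115 mm / 400 = 0.2875, 0.6 degrees / 90 = 0.0067.

Call:
play_rows(
  motion=[
    [[0, 0, 0.0067, -0.1, 0.0175, 0.025, 1], [0, 0, 0.0067, -0.175, 0.03, 0.075, 1], [0, 0, 0.0067, -0.1925, 0.035, 0.15, 1], [0, 0, 0.0067, -0.1925, 0.035, 0.225, 1], [0, 0, 0.0067, -0.1925, 0.035, 0.2875, 1], [0, 0, 0.0067, -0.1925, 0.035, 0.325, 1], [0, 0, 0.0067, -0.1925, 0.035, 0.325, 1]],
  ],
)

```text
t: 5.55
ee_pos: [0.4829, 0.1413, 0.0544]
tool_rot: [0.79, 0.614, -0.001, -0.0]
ft_force: [0.0, 1.4, -0.8]
width: 0.372
grasp_force: 30.0
```

```bash
python3 d.py .483 .140 .041 -14.4
```

```text
pos [0.4829 0.1413 0.0544] yaw -14.31 shift mm [-1.2  0.5 13.4] turn z 0.09 w 0.372 tilt [-0.06 -0.02] F [ 0.   1.4 -0.8]
```

To row units: 13 mm / 400 = 0.0325, 8 mm / 400 = 0.02.

Call:
play_rows(
  motion=[
    [[0, 0, 0, 0, 0, 0.02, 1], [0, 0, 0, 0, 0, 0.0325, 1], [0, 0, 0, 0, 0, 0.0325, 1], [0, 0, 0, 0, 0, 0.0325, 0.0], [0, 0, 0, 0, 0, 0.0325, -1], [0, 0, 0, 0, 0, 0.0325, -1], [0, 0, 0, 0, 0, 0.0325, -1]],
  ],
)

```text
t: 6.42
ee_pos: [0.4833, 0.1413, 0.0418]
tool_rot: [0.79, 0.613, 0.0, 0.0]
ft_force: [-0.2, -0.3, -0.7]
width: 0.782
grasp_force: 0.0
```

To row units: 145 mm / 400 = 0.3625, -140 mm / 400 = -0.35, -9 degrees / 90 = -0.1.

Call:
play_rows(
  motion=[
    [[0, 0, 0, 0, 0, -0.0375, -1], [0, 0, 0, 0, 0, -0.15, -1], [0, 0, 0, 0, 0, -0.275, -1], [0, 0, 0, 0, 0, -0.35, -1], [0, 0, -0.0444, 0.1, 0, -0.35, -1], [0, 0, -0.1, 0.25, -0.025, -0.35, -1], [0, 0, -0.1, 0.3625, -0.05, -0.35, -1], [0, 0, -0.1, 0.3625, -0.05, -0.35, -1]],
  ],
)

```text
t: 7.42
ee_pos: [0.4997, 0.2895, 0.1827]
tool_rot: [0.738, 0.675, 0.001, 0.0]
ft_force: [-0.8, -0.5, 0.3]
width: 1.005
grasp_force: 0.0
```

```bash
python3 d.py .4885 .2916 .0445 -5.4
python3 - <<'E'
from h import *
save('t2.png',cv2.resize(get_image('top')[195:300,110:310],None,fx=3,fy=3,interpolation=cv2.INTER_CUBIC))
E
```

```text
pos [0.4997 0.2895 0.1827] yaw -5.11 shift mm [  0.9 -11.6 138.2] turn z 0.29 w 1.005 tilt [0.09 0.06] F [-0.8 -0.5  0.3]
```

View pics/t2.png

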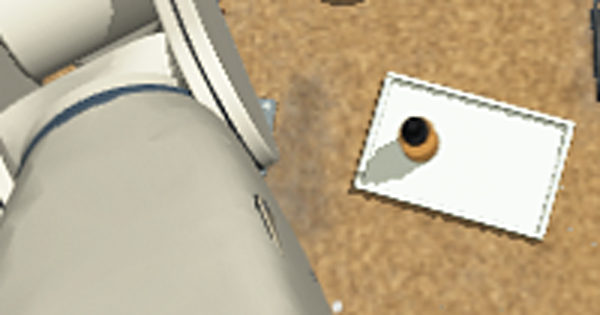

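The black-capped bottle stands upright on the tray at crop (420,140). Next is the white one.

To row units: 138 mm / 400 = 0.345, 110 mm / 400 = 0.275, 0.3 degrees / 90 = 0.0033.

Call:
play_rows(
  motion=[
    [[0, 0, 0.0033, 0.0025, -0.029, 0, -1], [0, 0, 0.0033, 0.0025, -0.029, 0.075, -1], [0, 0, 0.0033, 0.0025, -0.029, 0.1875, -1], [0, 0, 0.0033, 0.0025, -0.029, 0.275, -1], [0, 0, 0.0033, 0.0025, -0.029, 0.325, -1], [0, 0, 0.0033, 0.0025, -0.029, 0.345, -1], [0, 0, 0.0033, 0.0025, -0.029, 0.345, -1]],
  ],
)

```text
t: 8.35
ee_pos: [0.4879, 0.2881, 0.0439]
tool_rot: [0.741, 0.671, -0.0, -0.0]
ft_force: [0.3, -0.2, 0.2]
width: 1.004
grasp_force: 0.0
```

```bash
python3 d.py .4885 .2916 .0445 -5.4
```

```text
pos [0.4879 0.2881 0.0439] yaw -5.67 shift mm [ 3.5  0.2 -0.6] turn z -0.27 w 1.004 tilt [-0.03 -0.02] F [ 0.3 -0.2  0.2]
```

To row units: 3.5 mm / 400 = 0.0088.

Call:
play_rows(
  motion=[
    [[0, 0, 0, 0.0088, 0, 0, -1], [0, 0, 0, 0.0088, 0, 0, -1], [0, 0, 0, 0.0088, 0, 0, 1], [0, 0, 0, 0.0088, 0, 0, 1], [0, 0, 0, 0.0088, 0, 0, 1], [0, 0, 0, 0.0088, 0, 0, 1], [0, 0, 0, 0.0088, 0, 0, 1], [0, 0, 0, 0.0088, 0, 0, 1]],
  ],
)

```text
t: 9.35
ee_pos: [0.4885, 0.2923, 0.0436]
tool_rot: [0.741, 0.672, -0.0, -0.0]
ft_force: [-0.0, 0.7, -0.7]
width: 0.371
grasp_force: 30.0
```

```bash
python3 d.py .465 .072 .0405 -14.4
```

```text
pos [0.4885 0.2923 0.0436] yaw -5.61 shift mm [-221.6   -1.8    3.1] turn z 8.79 w 0.371 tilt [-0.01 -0.  ] F [-0.   0.7 -0.7]
```

To row units: -175 mm / 400 = -0.4375, -150 mm / 400 = -0.375, 8 degrees / 90 = 0.0889.

Call:
play_rows(
  motion=[
    [[0, 0, 0, 0, 0, -0.0375, 1], [0, 0, 0, 0, 0, -0.125, 1], [0, 0, 0, 0, 0, -0.2375, 1], [0, 0, 0, 0, 0, -0.3375, 1], [0, 0, 0.0222, -0.075, 0, -0.375, 1], [0, 0, 0.0444, -0.1875, 0, -0.375, 1], [0, 0, 0.0667, -0.3125, -0.0025, -0.375, 1], [0, 0, 0.0889, -0.4375, -0.0025, -0.375, 1]],
  ],
)

```text
t: 10.35
ee_pos: [0.4702, 0.117, 0.1948]
tool_rot: [0.786, 0.618, 0.001, 0.0]
ft_force: [1.4, 0.5, -0.9]
width: 0.372
grasp_force: 30.0
```

To row units: 138 mm / 400 = 0.345, 120 mm / 400 = 0.3, 0.5 degrees / 90 = 0.0056.

Call:
play_rows(
  motion=[
    [[0, 0, 0.0056, -0.0875, 0.015, 0, 1], [0, 0, 0.0056, -0.115, 0.02, 0.0375, 1], [0, 0, 0.0056, -0.115, 0.02, 0.125, 1], [0, 0, 0.0056, -0.115, 0.02, 0.225, 1], [0, 0, 0.0056, -0.115, 0.02, 0.3, 1], [0, 0, 0.0056, -0.115, 0.02, 0.345, 1], [0, 0, 0.0056, -0.115, 0.02, 0.345, 1]],
  ],
)

```text
t: 11.22
ee_pos: [0.4662, 0.0722, 0.0543]
tool_rot: [0.788, 0.615, -0.001, -0.001]
ft_force: [-0.2, 0.2, -0.7]
width: 0.374
grasp_force: 30.0
```

```bash
python3 d.py .465 .072 .0405 -14.4
```

```text
pos [0.4662 0.0722 0.0543] yaw -14.07 shift mm [-0.4 -1.1 13.8] turn z 0.33 w 0.374 tilt [-0.18 -0.02] F [-0.2  0.2 -0.7]
```

To row units: 14 mm / 400 = 0.035, 9 mm / 400 = 0.0225.

Call:
play_rows(
  motion=[
    [[0, 0, 0, 0, 0, 0.0225, 1], [0, 0, 0, 0, 0, 0.035, 1], [0, 0, 0, 0, 0, 0.035, 1], [0, 0, 0, 0, 0, 0.035, 0.0], [0, 0, 0, 0, 0, 0.035, -1], [0, 0, 0, 0, 0, 0.035, -1], [0, 0, 0, 0, 0, 0.035, -1]],
  ],
)

```text
t: 12.1
ee_pos: [0.4674, 0.0717, 0.0418]
tool_rot: [0.789, 0.615, 0.0, 0.0]
ft_force: [-0.3, 0.4, 0.1]
width: 0.79
grasp_force: 0.0
```

To row units: -170 mm / 400 = -0.425, -150 mm / 400 = -0.375, -40 degrees / 90 = -0.4444.

Call:
play_rows(
  motion=[
    [[0, 0, 0, 0, 0, -0.0375, -1], [0, 0, 0, 0, 0, -0.15, -1], [0, 0, 0, 0, 0, -0.275, -1], [0, 0, 0, 0, 0, -0.375, -1], [0, 0, -0.1111, 0.075, 0, -0.425, -1], [0, 0, -0.2222, 0.2, -0.025, -0.425, -1], [0, 0, -0.3333, 0.325, -0.05, -0.425, -1], [0, 0, -0.4444, 0.425, -0.075, -0.425, -1]],
  ],
)

```text
t: 13.1
ee_pos: [0.4797, 0.2457, 0.213]
tool_rot: [0.528, 0.849, 0.001, 0.0]
ft_force: [0.6, 0.1, -0.3]
width: 0.999
grasp_force: 0.0
```

```bash
python3 d.py .4927 .335 .016 84.6
python3 - <<'E'
from h import *
save('t3.png',cv2.resize(get_image('top')[195:300,110:310],None,fx=3,fy=3,interpolation=cv2.INTER_CUBIC))
E
```

```text
pos [0.4797 0.2457 0.213 ] yaw 26.24 shift mm [ 74.3  50.9 197.1] turn z -58.36 w 0.999 tilt [0.07 0.04] F [ 0.6  0.1 -0.3]
```

To row units: 74 mm / 400 = 0.185, 51 mm / 400 = 0.1275, -58.4 degrees / 90 = -0.6489.

Call:
play_rows(
  motion=[
    [[0, 0, -0.1111, 0.0625, 0.0425, 0, -1], [0, 0, -0.2222, 0.125, 0.0875, 0, -1], [0, 0, -0.3333, 0.185, 0.1275, 0, -1], [0, 0, -0.4444, 0.185, 0.1275, 0, -1], [0, 0, -0.5556, 0.185, 0.1275, 0, -1], [0, 0, -0.6489, 0.185, 0.1275, 0, -1], [0, 0, -0.6489, 0.185, 0.1275, 0, -1]],
  ],
)

```text
t: 14.02
ee_pos: [0.4932, 0.3325, 0.2125]
tool_rot: [0.051, 0.999, 0.0, 0.0]
ft_force: [-0.6, -0.6, -0.0]
width: 1.0
grasp_force: 0.0
```

```bash
python3 d.py .4927 .335 .016 84.6
python3 - <<'E'
from h import *
w=get_image('wrist');t=cv2.imread('pics/t3.png')[:,:,::-1]
save('w4.png',np.vstack([t,np.pad(cv2.resize(w[200:],None,fx=1,fy=1),((0,0),(0,40),(0,0)))]))
E
```

```text
pos [0.4932 0.3325 0.2125] yaw 84.19 shift mm [  0.8   2.4 196.5] turn z -0.41 w 1.0 tilt [0.02 0.01] F [-0.6 -0.6 -0. ]
```

View pics/w4.png

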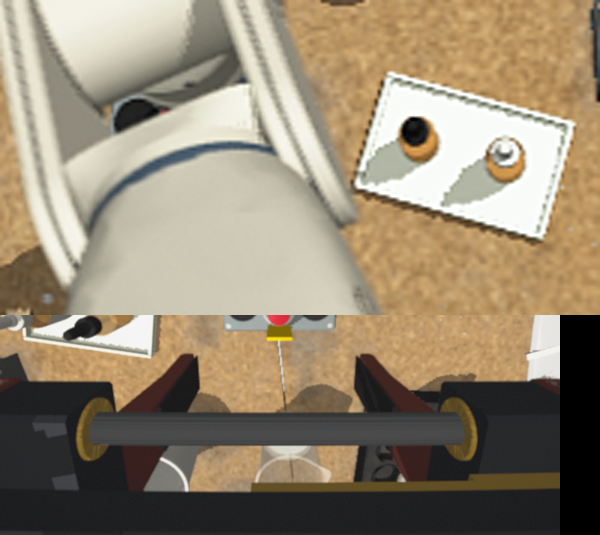

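Both dropper bottles stand on the tray, at crop (418,138) and (505,158), and the red stopper is centred at (280,315) between the guards. I descend over it.

To row units: 195.5 mm / 400 = 0.4888, 2.4 mm / 400 = 0.006, -0.4 degrees / 90 = -0.0044.

Call:
play_rows(
  motion=[
    [[0, 0, -0.0044, 0.0025, 0.006, 0.1, -1], [0, 0, -0.0044, 0.0025, 0.006, 0.225, -1], [0, 0, -0.0044, 0.0025, 0.006, 0.3375, -1], [0, 0, -0.0044, 0.0025, 0.006, 0.4125, -1], [0, 0, -0.0044, 0.0025, 0.006, 0.4625, -1], [0, 0, -0.0044, 0.0025, 0.006, 0.4888, -1], [0, 0, -0.0044, 0.0025, 0.006, 0.4888, -1]],
  ],
)

```text
t: 14.95
ee_pos: [0.4926, 0.3352, 0.0162]
tool_rot: [0.047, 0.999, -0.0, -0.0]
ft_force: [0.8, 0.5, -0.5]
width: 0.993
grasp_force: 0.0
```

```bash
python3 d.py .4927 .335 .016 84.6
```

```text
pos [0.4926 0.3352 0.0162] yaw 84.65 shift mm [-0.1 -0.2  0.2] turn z 0.05 w 0.993 tilt [-0.01 -0.  ] F [ 0.8  0.5 -0.5]
```

Call:
play_rows(
  motion=[
    [[0, 0, 0, 0, 0, 0, 1], [0, 0, 0, 0, 0, 0, 1], [0, 0, 0, 0, 0, 0, 1], [0, 0, 0, 0, 0, 0, 1], [0, 0, 0, 0, 0, 0, 1], [0, 0, 0, 0, 0, -0.05, 1], [0, 0, 0, 0, 0, -0.15, 1], [0, 0, 0, 0, 0, -0.275, 1]],
  ],
)

```text
t: 15.95
ee_pos: [0.492, 0.3348, 0.1277]
tool_rot: [0.046, 0.999, -0.0, -0.001]
ft_force: [0.9, 0.1, -0.6]
width: 0.429
grasp_force: 30.0
```

```bash
python3 d.py .4285 -.233 .18 50; python3 -c "
from rig import *
print(observe()['q'])"
```

```text
pos [0.492  0.3348 0.1277] yaw 84.68 shift mm [  10.7 -571.3  -51.8] turn z 34.68 w 0.429 tilt [-0.07 -0.05] F [ 0.9  0.1 -0.6]
[ 5.77578020e-01  5.02233124e-01  1.75925426e+00  2.27268375e-05
  8.81595328e-01 -9.00447340e-01]
```

To row units: -350 mm / 400 = -0.875, -300 mm / 400 = -0.75, 28 degrees / 90 = 0.3111.

Call:
play_rows(
  motion=[
    [[0, 0, 0, 0, 0, -0.1, 1], [0, 0, 0.0222, -0.0075, -0.075, -0.1375, 1], [0, 0, 0.0667, -0.02, -0.2, -0.1375, 1], [0, 0, 0.1222, -0.0325, -0.3375, -0.1375, 1], [0, 0, 0.1778, -0.045, -0.475, -0.1375, 1], [0, 0, 0.2222, -0.0575, -0.6125, -0.1375, 1], [0, 0, 0.2667, -0.07, -0.75, -0.1375, 1], [0, 0, 0.3111, -0.0825, -0.875, -0.1375, 1]],
  ],
)

```text
t: 16.95
ee_pos: [0.4929, -0.0182, 0.1826]
tool_rot: [0.288, 0.958, 0.0, 0.001]
ft_force: [0.3, 0.4, -0.5]
width: 0.426
grasp_force: 30.0
```

```bash
python3 d.py .485 -.27 .18 50
```

```text
pos [ 0.4929 -0.0182  0.1826] yaw 56.54 shift mm [-132.2 -214.5    2.6] turn z 6.54 w 0.426 tilt [ 0.09 -0.01] F [ 0.3  0.4 -0.5]
```

To row units: -214 mm / 400 = -0.535, -132 mm / 400 = -0.33, 6.5 degrees / 90 = 0.0722.

Call:
play_rows(
  motion=[
    [[0, 0, 0.0222, -0.0625, -0.1, 0, 1], [0, 0, 0.0444, -0.13, -0.2125, 0, 1], [0, 0, 0.0722, -0.2, -0.325, 0, 1], [0, 0, 0.0722, -0.27, -0.4375, 0, 1], [0, 0, 0.0722, -0.3175, -0.5125, 0, 1], [0, 0, 0.0722, -0.33, -0.535, 0, 1], [0, 0, 0.0722, -0.33, -0.535, 0, 1]],
  ],
)

```text
t: 17.82
ee_pos: [0.4856, -0.2676, 0.1817]
tool_rot: [0.341, 0.94, 0.0, 0.0]
ft_force: [-0.2, 0.5, -1.1]
width: 0.431
grasp_force: 30.0
```

```bash
python3 - <<'E'
from h import *
ct=camera_info('top');cw=camera_info('wrist');im=get_image('wrist');save('w5.png',im)
hsv=cv2.cvtColor(im,cv2.COLOR_RGB2HSV);m=cv2.inRange(hsv,(100,150,60),(130,255,255))
g=[c for c in cv2.findContours(m,0,2)[0] if cv2.contourArea(c)>150]
for c in g:
    e=cv2.fitEllipse(cv2.convexHull(c));x,er=tri(ray(ct,401.39,267.0),ray(cw,*e[0]))
    print(np.round(e[0],1),np.round(e[1],1),onz(cw,*e[0],.006).round(4),x.round(4),np.round(er,4))
E
python3 d.py .4285 -.233 .015 50
```

```text
[136.4 261. ] [26.7 35.9] [ 0.4408 -0.4452  0.006 ] [ 0.4065 -0.1326  0.4716] [0.0246 0.0246]
[103.5 251.3] [31.1 46.2] [ 0.4072 -0.4663  0.006 ] [ 0.4136 -0.1476  0.4304] [0.0289 0.0289]
[266.5 134.5] [68.9 71.5] [ 0.4292 -0.2334  0.006 ] [ 0.429  -0.2336  0.0035] [0.0002 0.0002]
pos [ 0.4855 -0.2669  0.1815] yaw 50.18 shift mm [ 65.5 -10.5 166.5] turn z 0.18 w 0.431 tilt [-0.01  0.02] F [-0.3  0.8 -1. ]
```

View pics/w5.png

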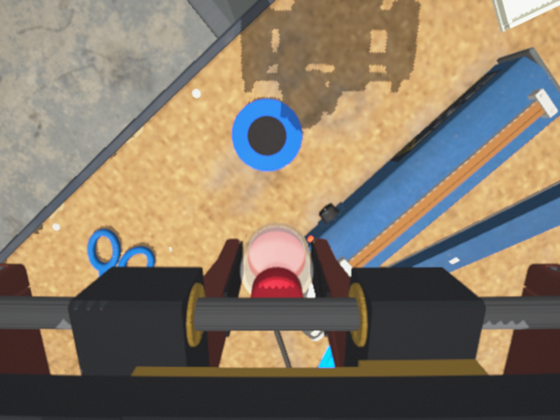

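The disc with its black spot is at (266,134), and the red bottle is held upright in the fingers. Top and wrist views agree on the disc at (0.429, -0.2335).

Call:
play_rows(
  motion=[
    [[0, 0, 0, 0.075, -0.0125, 0, 1], [0, 0, 0, 0.15, -0.025, 0.025, 1], [0, 0, 0, 0.1625, -0.0263, 0.1125, 1], [0, 0, 0, 0.1625, -0.0263, 0.225, 1], [0, 0, 0, 0.1625, -0.0263, 0.3125, 1], [0, 0, 0, 0.1625, -0.0263, 0.3625, 1], [0, 0, 0, 0.1625, -0.0263, 0.3875, 1], [0, 0, 0, 0.1625, -0.0263, 0.3875, 1]],
  ],
)

```text
t: 18.88
ee_pos: [0.4291, -0.2333, 0.0261]
tool_rot: [0.34, 0.94, 0.0, -0.0]
ft_force: [-0.1, 0.4, -1.1]
width: 0.426
grasp_force: 30.0
```

```bash
python3 d.py .429 -.2335 .0142 50
```

```text
pos [ 0.4291 -0.2333  0.0261] yaw 50.25 shift mm [-0.1 -0.2 11.9] turn z 0.25 w 0.426 tilt [-0.04  0.03] F [-0.1  0.4 -1.1]
```

To row units: 11.5 mm / 400 = 0.0288, 7 mm / 400 = 0.0175.

Call:
play_rows(
  motion=[
    [[0, 0, 0, 0, 0, 0.0175, 1], [0, 0, 0, 0, 0, 0.0288, 1], [0, 0, 0, 0, 0, 0.0288, 1], [0, 0, 0, 0, 0, 0.0288, 0.0], [0, 0, 0, 0, 0, 0.0288, -0.6], [0, 0, 0, 0, 0, 0.0288, -0.6], [0, 0, 0, 0, 0, 0.0288, -0.6]],
  ],
)

```text
t: 19.75
ee_pos: [0.429, -0.2341, 0.0146]
tool_rot: [0.341, 0.94, 0.0, -0.0]
ft_force: [0.4, -0.3, 0.2]
width: 0.784
grasp_force: 0.0
```

To row units: -170 mm / 400 = -0.425, -155 mm / 400 = -0.3875, 40 degrees / 90 = 0.4444.

Call:
play_rows(
  motion=[
    [[0, 0, 0, 0, 0, -0.0375, -0.6], [0, 0, 0, 0, 0, -0.15, -0.6], [0, 0, 0, 0, 0, -0.275, -1], [0, 0, 0, 0, 0, -0.3875, -1], [0, 0, 0.1111, 0, 0, -0.425, -1], [0, 0, 0.2222, 0, 0.1, -0.425, -1], [0, 0, 0.3333, 0, 0.2, -0.425, -1], [0, 0, 0.4444, 0, 0.3, -0.425, -1]],
  ],
)

```text
t: 20.75
ee_pos: [0.5066, -0.1411, 0.1859]
tool_rot: [0.644, 0.765, 0.0, 0.0]
ft_force: [0.5, -1.1, -0.5]
width: 0.999
grasp_force: 0.0
```

```bash
python3 d.py .466 .072 .04 -14.4
python3 - <<'E'
from h import *
im=get_image('top');save('t4.png',im[190:310,90:460])
h=cv2.cvtColor(im,cv2.COLOR_RGB2HSV);ci=camera_info('top')
m=cv2.inRange(h,(168,150,120),(180,255,255))|cv2.inRange(h,(0,200,140),(4,255,255));m[:,:370]=0;m[:,440:]=0;m[:230]=0;m[300:]=0
c=max(cv2.findContours(m,0,2)[0],key=cv2.contourArea);p,r=cv2.minEnclosingCircle(c);print('red',p,r,onz(ci,*p,.064).round(4))
E
```

```text
pos [ 0.5066 -0.1411  0.1859] yaw 9.83 shift mm [216.9  -3.7 145.8] turn z 24.23 w 0.999 tilt [ 0.06 -0.02] F [ 0.5 -1.1 -0.5]Traceback (most recent call last):
  File "<stdin>", line 5, in <module>
ValueError: max() iterable argument is empty
```

View pics/t4.png

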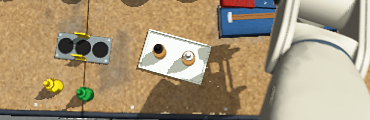

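The arm hides the disc here; the stand is empty with three pads at about (66..100, 47), and both droppers are on the tray. Next I fetch the white one.

To row units: 217 mm / 400 = 0.5425, 190 mm / 400 = 0.475, 24.2 degrees / 90 = 0.2689.

Call:
play_rows(
  motion=[
    [[0, 0, 0.0667, 0.1125, 0, 0, -1], [0, 0, 0.1333, 0.2375, -0.0025, 0, -1], [0, 0, 0.2, 0.3625, -0.005, 0, -1], [0, 0, 0.2667, 0.475, -0.0075, 0, -1], [0, 0, 0.2689, 0.5425, -0.0093, 0, -1], [0, 0, 0.2689, 0.5425, -0.0093, 0.075, -1], [0, 0, 0.2689, 0.5425, -0.0093, 0.075, -1]],
  ],
)

```text
t: 21.68
ee_pos: [0.4623, 0.071, 0.1541]
tool_rot: [0.788, 0.616, -0.001, -0.001]
ft_force: [0.9, 0.2, -0.8]
width: 1.0
grasp_force: 0.0
```

```bash
python3 d.py .467 .0718 .0402 -14.4
python3 - <<'E'
from h import *
im=get_image('top');ci=camera_info('top')
h=cv2.cvtColor(im,cv2.COLOR_RGB2HSV)
m=cv2.inRange(h,(165,120,100),(180,255,255))|cv2.inRange(h,(0,190,120),(4,255,255));m[:,:370]=0;m[:,440:]=0;m[:230]=0;m[300:]=0
for c in cv2.findContours(m,0,2)[0]:
    p,r=cv2.minEnclosingCircle(c)
    if r>2: print('red',p,r,onz(ci,*p,.064).round(4))
m=cv2.inRange(h,(0,0,0),(180,255,60));m[:,:145]=0;m[:,205:]=0;m[:225]=0;m[255:]=0
for c in cv2.findContours(m,0,2)[0]:
    if cv2.contourArea(c)>60: e=cv2.fitEllipse(c);print('pad',np.round(e,1) if 0 else e,onz(ci,*e[0],.008).round(4))
E
```

```text
pos [0.4623 0.071  0.1541] yaw -13.94 shift mm [  2.    4.7 113.9] turn z 0.46 w 1.0 tilt [-0.18 -0.03] F [ 0.9  0.2 -0.8]
red (407.0, 264.0) 4.472236156463623 [ 0.43   -0.2335  0.064 ]
pad ((189.956298828125, 239.27841186523438), (14.559377670288086, 15.323516845703125), 72.89189910888672) [0.4878 0.2917 0.008 ]
pad ((172.65225219726562, 236.90708923339844), (14.345694541931152, 14.930062294006348), 97.60868835449219) [0.4929 0.3356 0.008 ]
pad ((155.42893981933594, 235.22434997558594), (14.131088256835938, 15.032539367675781), 44.271602630615234) [0.4962 0.3796 0.008 ]
```

Red stands on the disc centre at (0.430, -0.2335), and the bare pads confirm the places: white at (0.488, 0.2917), black at (0.4965, 0.3795).

To row units: 113.5 mm / 400 = 0.2838, 109 mm / 400 = 0.2725, 0.4 degrees / 90 = 0.0044.

Call:
play_rows(
  motion=[
    [[0, 0, 0.0044, 0.005, 0.0118, 0.075, -1], [0, 0, 0.0044, 0.005, 0.0118, 0.175, -1], [0, 0, 0.0044, 0.005, 0.0118, 0.2375, -1], [0, 0, 0.0044, 0.005, 0.0118, 0.2725, -1], [0, 0, 0.0044, 0.005, 0.0118, 0.2838, -1], [0, 0, 0.0044, 0.005, 0.0118, 0.2838, -1]],
  ],
)

```text
t: 22.48
ee_pos: [0.4696, 0.0717, 0.0418]
tool_rot: [0.79, 0.613, 0.0, 0.0]
ft_force: [-0.4, -0.3, -0.5]
width: 0.996
grasp_force: 0.0
```

Call:
play_rows(
  motion=[
    [[0, 0, 0, 0, 0, 0, 1], [0, 0, 0, 0, 0, 0, 1], [0, 0, 0, 0, 0, 0, 1], [0, 0, 0, 0, 0, 0, 1], [0, 0, 0, 0, 0, 0, 1], [0, 0, 0, 0, 0, 0, 1]],
  ],
)

```text
t: 23.22
ee_pos: [0.4689, 0.0718, 0.0412]
tool_rot: [0.79, 0.613, -0.0, -0.0]
ft_force: [-0.8, -0.2, 2.9]
width: 0.373
grasp_force: 30.0
```

```bash
python3 d.py .488 .2917 .044 -5.4
```

```text
pos [0.4689 0.0718 0.0412] yaw -14.41 shift mm [217.8 -36.2  -2.9] turn z -9.01 w 0.373 tilt [-0.01 -0.  ] F [-0.8 -0.2  2.9]
```

To row units: 175 mm / 400 = 0.4375, -150 mm / 400 = -0.375, -9 degrees / 90 = -0.1.

Call:
play_rows(
  motion=[
    [[0, 0, 0, 0, 0, -0.0375, 1], [0, 0, 0, 0, 0, -0.125, 1], [0, 0, 0, 0, 0, -0.2375, 1], [0, 0, 0, 0, 0, -0.3375, 1], [0, 0, -0.0222, 0.075, -0.0125, -0.375, 1], [0, 0, -0.0444, 0.1875, -0.03, -0.375, 1], [0, 0, -0.0667, 0.3125, -0.05, -0.375, 1], [0, 0, -0.1, 0.4375, -0.0725, -0.375, 1]],
  ],
)

```text
t: 24.22
ee_pos: [0.4845, 0.25, 0.1924]
tool_rot: [0.739, 0.673, 0.001, 0.0]
ft_force: [0.5, -0.5, -0.5]
width: 0.37
grasp_force: 30.0
```

```bash
python3 d.py .488 .2917 .0455 -5.4
```

```text
pos [0.4845 0.25   0.1924] yaw -5.34 shift mm [ 41.8  -0.5 146.9] turn z 0.06 w 0.37 tilt [0.06 0.02] F [ 0.5 -0.5 -0.5]
```

To row units: 135 mm / 400 = 0.3375, 120 mm / 400 = 0.3.

Call:
play_rows(
  motion=[
    [[0, 0, 0, 0.075, 0, 0, 1], [0, 0, 0, 0.105, 0, 0.025, 1], [0, 0, 0, 0.105, 0, 0.125, 1], [0, 0, 0, 0.105, 0, 0.225, 1], [0, 0, 0, 0.105, 0, 0.3, 1], [0, 0, 0, 0.105, 0, 0.3375, 1], [0, 0, 0, 0.105, 0, 0.3375, 1]],
  ],
)

```text
t: 25.1
ee_pos: [0.4879, 0.2894, 0.0555]
tool_rot: [0.74, 0.673, -0.001, -0.0]
ft_force: [-0.3, 1.0, 0.1]
width: 0.374
grasp_force: 30.0
```

```bash
python3 d.py .488 .2917 .0452 -5.4
```

```text
pos [0.4879 0.2894 0.0555] yaw -5.44 shift mm [ 2.3 -0.1 10.3] turn z -0.04 w 0.374 tilt [-0.1  -0.06] F [-0.3  1.   0.1]
```

Call:
play_rows(
  motion=[
    [[0, 0, 0, 0.005, 0, 0.0075, 1], [0, 0, 0, 0.005, 0, 0.0175, 1], [0, 0, 0, 0.005, 0, 0.0258, 1], [0, 0, 0, 0.005, 0, 0.0258, 1], [0, 0, 0, 0.005, 0, 0.0258, 0.0], [0, 0, 0, 0.005, 0, 0.0258, -0.8], [0, 0, 0, 0.005, 0, 0.0258, -0.8], [0, 0, 0, 0.005, 0, 0.0258, -0.8]],
  ],
)

```text
t: 26.1
ee_pos: [0.4886, 0.2923, 0.0459]
tool_rot: [0.74, 0.673, 0.0, 0.0]
ft_force: [-0.1, -0.1, 0.1]
width: 0.786
grasp_force: 0.0
```

To row units: -149 mm / 400 = -0.3725, -135 mm / 400 = -0.3375, 9 degrees / 90 = 0.1.

Call:
play_rows(
  motion=[
    [[0, 0, 0, 0, 0, -0.0375, -1], [0, 0, 0, 0, 0, -0.15, -1], [0, 0, 0, 0, 0, -0.275, -1], [0, 0, 0, 0, 0, -0.3375, -1], [0, 0, 0.0444, -0.1, 0.005, -0.3375, -1], [0, 0, 0.0778, -0.225, 0.0125, -0.3375, -1], [0, 0, 0.1, -0.3375, 0.0175, -0.3375, -1], [0, 0, 0.1, -0.3725, 0.0225, -0.3375, -1]],
  ],
)

```text
t: 27.1
ee_pos: [0.4833, 0.1413, 0.1818]
tool_rot: [0.791, 0.612, 0.0, 0.0]
ft_force: [-0.3, 1.1, 0.5]
width: 0.999
grasp_force: 0.0
```

```bash
python3 d.py .4833 .1410 .041 -14.4
```

```text
pos [0.4833 0.1413 0.1818] yaw -14.54 shift mm [ -0.4   0.  140.8] turn z -0.14 w 0.999 tilt [0.04 0.01] F [-0.3  1.1  0.5]
```

Call:
play_rows(
  motion=[
    [[0, 0, 0, 0, 0, 0.075, -1], [0, 0, 0, 0, 0, 0.2, -1], [0, 0, 0, 0, 0, 0.3, -1], [0, 0, 0, 0, 0, 0.34, -1], [0, 0, 0, 0, 0, 0.3513, -1], [0, 0, 0, 0, 0, 0.3513, -1]],
  ],
)

```text
t: 27.85
ee_pos: [0.4843, 0.1435, 0.0413]
tool_rot: [0.79, 0.613, 0.001, 0.0]
ft_force: [-0.7, 0.1, -0.8]
width: 1.002
grasp_force: 0.0
```

Call:
play_rows(
  motion=[
    [[0, 0, 0, 0, 0, 0, 1], [0, 0, 0, 0, 0, 0, 1], [0, 0, 0, 0, 0, 0, 1], [0, 0, 0, 0, 0, 0, 1], [0, 0, 0, 0, 0, 0, 1], [0, 0, 0, 0, 0, 0, 1]],
  ],
)

```text
t: 28.6
ee_pos: [0.4835, 0.1431, 0.0403]
tool_rot: [0.79, 0.613, -0.0, -0.0]
ft_force: [0.2, -0.4, -0.2]
width: 0.369
grasp_force: 30.0
```

```bash
python3 d.py .4965 .3795 .045 -5.4
```

```text
pos [0.4835 0.1431 0.0403] yaw -14.41 shift mm [232.2 -46.2  -4.7] turn z -9.01 w 0.369 tilt [-0.01 -0.  ] F [ 0.2 -0.4 -0.2]
```

To row units: 175 mm / 400 = 0.4375, -150 mm / 400 = -0.375, -9 degrees / 90 = -0.1.

Call:
play_rows(
  motion=[
    [[0, 0, 0, 0, 0, -0.0375, 1], [0, 0, 0, 0, 0, -0.125, 1], [0, 0, 0, 0, 0, -0.2375, 1], [0, 0, 0, 0, 0, -0.3375, 1], [0, 0, -0.0222, 0.075, -0.015, -0.375, 1], [0, 0, -0.0444, 0.1875, -0.0375, -0.375, 1], [0, 0, -0.0667, 0.3125, -0.0625, -0.375, 1], [0, 0, -0.1, 0.4375, -0.0875, -0.375, 1]],
  ],
)

```text
t: 29.6
ee_pos: [0.4931, 0.3228, 0.1917]
tool_rot: [0.739, 0.673, 0.001, 0.0]
ft_force: [0.5, 0.2, -0.6]
width: 0.37
grasp_force: 30.0
```

```bash
python3 d.py .4965 .381 .0443 -5.4
```

```text
pos [0.4931 0.3228 0.1917] yaw -5.34 shift mm [ 58.2  -2.2 147.4] turn z 0.06 w 0.37 tilt [0.05 0.03] F [ 0.5  0.2 -0.6]
```

To row units: 135 mm / 400 = 0.3375, 120 mm / 400 = 0.3.

Call:
play_rows(
  motion=[
    [[0, 0, 0, 0.1, -0.0025, 0, 1], [0, 0, 0, 0.145, -0.005, 0.0125, 1], [0, 0, 0, 0.145, -0.005, 0.1125, 1], [0, 0, 0, 0.145, -0.005, 0.225, 1], [0, 0, 0, 0.145, -0.005, 0.3, 1], [0, 0, 0, 0.145, -0.005, 0.3375, 1], [0, 0, 0, 0.145, -0.005, 0.3375, 1]],
  ],
)

```text
t: 30.48
ee_pos: [0.4963, 0.3784, 0.0548]
tool_rot: [0.74, 0.673, -0.001, -0.0]
ft_force: [0.5, 0.8, -0.8]
width: 0.371
grasp_force: 30.0
```

```bash
python3 d.py .4965 .381 .0445 -5.4
```

```text
pos [0.4963 0.3784 0.0548] yaw -5.44 shift mm [ 2.6  0.  10.3] turn z -0.04 w 0.371 tilt [-0.08 -0.07] F [ 0.5  0.8 -0.8]
```

To row units: 10.3 mm / 400 = 0.0258, 7 mm / 400 = 0.0175.

Call:
play_rows(
  motion=[
    [[0, 0, 0, 0.005, 0, 0.0075, 1], [0, 0, 0, 0.005, 0, 0.0175, 1], [0, 0, 0, 0.005, 0, 0.0258, 1], [0, 0, 0, 0.005, 0, 0.0258, 1], [0, 0, 0, 0.005, 0, 0.0258, 0.0], [0, 0, 0, 0.005, 0, 0.0258, -0.8], [0, 0, 0, 0.005, 0, 0.0258, -0.8], [0, 0, 0, 0.005, 0, 0.0258, -0.8]],
  ],
)

```text
t: 31.48
ee_pos: [0.4969, 0.3812, 0.0451]
tool_rot: [0.74, 0.673, 0.0, 0.0]
ft_force: [0.2, 0.7, -0.8]
width: 0.787
grasp_force: 0.0
```

To row units: -220 mm / 400 = -0.55, -210 mm / 400 = -0.525.

Call:
play_rows(
  motion=[
    [[0, 0, 0, 0, 0, -0.0375, -1], [0, 0, 0, 0, 0, -0.15, -1], [0, 0, 0, 0, 0, -0.275, -1], [0, 0, 0, 0, 0, -0.4, -1], [0, 0, 0, -0.125, 0, -0.5, -1], [0, 0, 0, -0.2625, 0, -0.525, -1], [0, 0, 0, -0.4, 0, -0.525, -1], [0, 0, 0, -0.55, 0, -0.525, -1]],
  ],
)

```text
t: 32.48
ee_pos: [0.4759, 0.1608, 0.2566]
tool_rot: [0.739, 0.673, 0.001, 0.001]
ft_force: [0.6, -0.2, 0.6]
width: 1.0
grasp_force: 0.0
```

To row units: -120 mm / 400 = -0.3, -100 mm / 400 = -0.25.

Call:
play_rows(
  motion=[
    [[0, 0, 0, -0.125, 0, 0, -1], [0, 0, 0, -0.25, 0, 0, -1], [0, 0, 0, -0.3, 0, 0, -1], [0, 0, 0, -0.3, 0, 0, -1]],
  ],
)

```text
t: 32.98
ee_pos: [0.4647, 0.0417, 0.2561]
tool_rot: [0.741, 0.672, 0.001, 0.0]
ft_force: [-0.8, -0.1, 0.4]
width: 0.999
grasp_force: 0.0
```

Run:
```python
from h import *
im=get_image('top');ci=camera_info('top')
for n,X in[('white',(.488,.2917)),('black',(.4965,.3795)),('red',(.429,-.2335))]:
    print(n,[proj(ci,(*X,z)).round(1).tolist() for z in((.008,.114) if n!='red' else (.006,.064))])
a=cv2.resize(im[205:290,120:320],None,fx=4,fy=4,interpolation=cv2.INTER_CUBIC);b=cv2.resize(im[225:305,350:460],None,fx=3,fy=3)
save('t5.png',np.vstack([a,np.pad(b,((0,0),(0,800-b.shape[1]),(0,0)))]))
```

```text
white [[190.0, 239.2], [181.2, 232.2]]
black [[155.5, 235.1], [143.7, 227.8]]
red [[401.5, 266.8], [407.0, 264.4]]
```

View pics/t5.png

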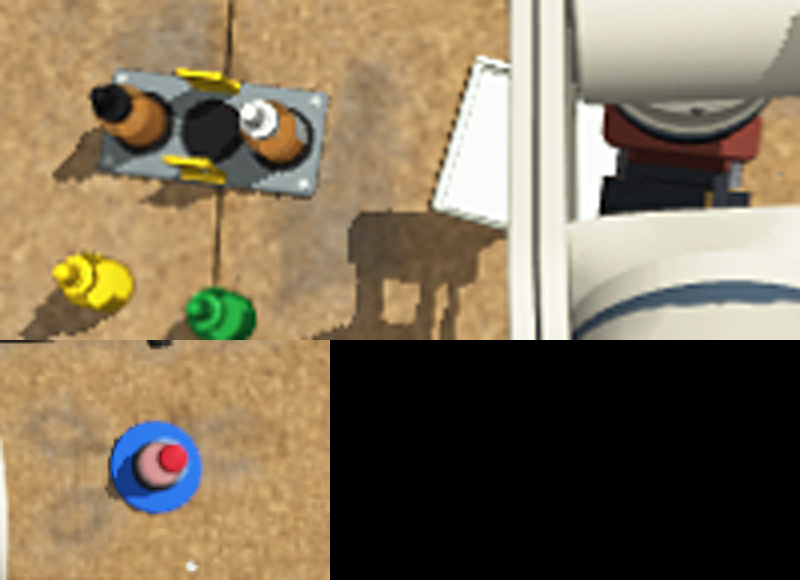

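The black and white bottles stand upright on their end pads, with bulb tips at about (105,100) and (252,117), within about 2.5 source pixels of the prediction. The red one stands in the middle of the disc at (163,463), and the arm is clear, so I hand in.

```bash
python3 -c "
from rig import *
print(finish_job())"
```

```text
the job is handed in; nothing more can be done
None
```

I handed the job in at about 33 s on the robot's clock: the red-stoppered bottle stands on the middle of the blue disc and both dropper bottles are upright on their own pads, as the last top-camera picture shows; no verdict came back.

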